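# Shut and lock the warming unit's access panel

### The arm

A 7-joint arm with a two-finger parallel gripper is mounted at the origin on the work surface. World frame = base frame: x ahead of the robot, y to its left, z up, the work surface at z = 0. Lengths are in mm, angles in rad, forces in N, time in s.
With the tool pointing down it reaches from about 375 to 925 mm from the base axis. Payload 3.1 kg.
Tool frame: the origin (TCP) lies at the very end of the fingers, on their centre line; the grasp point (between the pads) lies 19 mm behind it; y points along the fingers, z is the direction in which the jaws open and shut, and the axes are right-handed (so a half turn about y gives the same grasp; the last joint's range is limited). The gripper opens to 85 mm and grips with 20 to 120 N. Pads are 22 mm wide; open, the fingers measure 114 mm over their backs; the gripper's body (76 mm by 85 mm) begins 54 mm behind the grasp point. The pads swing forward as they close: fully open they stand 13 mm farther back than shut.
Start: joints at [-1.389, 0.383, 0.044, 1.598, -0.018, 1.161, -0.05], TCP at [179.483, 624.731, 231.269] pointing down, gripper open.
Joint ranges: [-2.61, 2.61], [-0.41, 2.15], [-1.48, 1.57], [0, 2.5], [-1.57, 4.71], [0.05, 1.97], [-2.85, 2.85]. Speed limits (rad/s): [2.79, 2.79, 3.14, 3.14, 3.14, 3.14, 3.14].

### API

Orientations are given as a unit quaternion [x, y, z, w].
In Python, from bench import status, eyes, ticket gives the robot as it stands. The module is installed in compiled form; this text tells all that it offers.
- The arm moves only by the shell command python3 -m inch 'ROWS' [FORCE]. ROWS is JSON, a list that holds one entry, the list of rows, each a list of 7 numbers: the finger opening in mm, from 0 to 85.4, then the shift along the world's x, y, z each as a share of 20 mm, from -1 to 1, then the turn, a rotation vector about the world's x, y, z each as a share of 5 degrees, from -1 to 1. A call has 1 to 12 rows; each row shifts and turns the commanded pose from where the row before left it; what a row does not reach is not made up. A row lasts 1/12 s, in which the tool goes at most 41.7 mm and 7.16 degrees, less where a joint would pass 70% of its speed; a pose out of reach is approached as far as the arm can. A call with a number of a shift or a turn outside -1 to 1 is refused whole. A call with a gripper value outside its range is refused whole. The fingers move at their own pace and stop on an object; FORCE is the grip in N (left out, the last holds). Time passes only in rows, so rows that do not move let the fingers close. It gives the time, the measured TCP pose, the force and the opening at its end, in the units of the state.
- status.get_state(): the state, without advancing time (a new reading comes with each control period).
- eyes.camera(name): name is "side" or "top" or "wrist"; returns the picture (480x640x3 uint8, red, green, blue); there is no depth.
- eyes.get_calibration(name): a dict with "vfov" (degrees; the focal length in pixels is half the picture's height over the tangent of half this angle, whatever the lens; pixels are square), "cx", "cy" (the principal point, pixels), "world_from_camera" (4x4, takes a point from camera to world coordinates). Camera axes: x right, y up, looking along -z (the intrinsics and any distortion apply to the point x, -y, -z); pixel columns grow to the right and rows downward; lengths in mm; the calibration is good to about 2 mm. A picture is of the moment at which its call begins: read the wrist's pose just before it. get_calibration takes no time and is no camera call; for the wrist camera it gives the pose at the moment of the call.
- ticket.hand_in(): hands the job in, once; it reports no verdict.
The state is a dict: "clock": time; "joint_pos": joint angles; "dq": joint speeds; "joint_torque": joint torques, N m; "tcp_pos": TCP position; "tool_rot": TCP orientation; "contact_force": force on the tool from outside, world axes, zero at the start; "torque": the same for the moment, N m; "grip_width": opening from 0.0 (shut) to 1.0 (fully open).
Only numpy, scipy, OpenCV 4.12 (cv2) and the standard library are available. Lean on these libraries where they do the work, as an engineer would, in place of code of your own. Each camera call takes 0.05 s, during which the arm holds its last target.

### The job

The access panel on top of the low steel warming unit stands ajar. Push it fully shut with your fingertips, then set a fingertip in the slot of its big quarter-turn fastener and turn it clockwise (seen from above) as far as it goes, so that the panel is locked. Do not lift anything or raise the panel further, do not turn the fastener before the panel is shut, and leave the sweets and utensils standing around it where they are.

Things in the scene. Friction and masses are not known exactly. Their poses are not given: they have to be found in the camera images.
- unit: low stainless warming unit, 340 mm (x) by 420 mm (y), its flat top 110 mm above the table; fixed, it does not move when pushed. Origin under its centre on the table; its x axis points away from its front to its far side (where the panel's hinge is), y to its left, z up
- panel (a joint): hinge angle of the access panel, a steel plate 200 mm (x) by 240 mm (y) and 6 mm thick lying on the unit's top when shut: 0 = fully shut (against its stop), growing as the free front edge rises; it starts at 0.3 to 0.6. The hinge line runs along the unit's y, at x = +92 mm, z = 110 mm in the unit's frame. The stiff hinge stays where it is left; about 1 to 6 N downward near the front edge shuts it, and it stays shut
- panel_edge (a point): middle of the panel's free front edge, on its upper face, 202 mm from the hinge line; axes as the unit's, tilting with the panel (z normal to the panel)
- panel_left (a point): point on the panel's upper face with bare plate around it, left of the fastener: 150 mm from the hinge line and 85 mm left of the middle; a good place to push the panel shut. Axes as panel_edge
- panel_right (a point): the like point right of the fastener, 85 mm right of the middle. Axes as panel_edge
- fastener (a joint): angle of the quarter-turn fastener, growing clockwise seen from above: 0 = unlocked, slot parallel to the hinge line; 1.571 = locked, slot pointing at the hinge, against its stop. It starts at 0 to 0.3. It turns stiffly (0.15 N m, about 5 N at 30 mm from its axis) and stays where it is left
- fastener_slot (a point): centre of the slot's floor, on the fastener's axis, 137 mm from the hinge line at the panel's middle, 14 mm above the panel's underside (so 124 mm above the table when shut). The fastener is a 92 mm wide round flange, 8 mm thick, carrying two black jaws 18 mm high and 72 mm long with the slot between them: 31 mm wide, 18 mm deep, open at both ends and on top. The point turns with the fastener: y along the slot, x across it, z along the axis away from the panel
- slot_wall_a: slot side wall at +x across the slot: the 58 mm long, 18 mm high inner face of one jaw, 15.5 mm from the axis; origin on the axis at the flange's underside
- slot_wall_b: the opposite side wall, at -x; origin as slot_wall_a
- praline_a: a chocolate praline, dome 33 mm wide and 25 mm high, loose on the unit's left deck; origin under its centre
- praline_b: a like praline, loose on the unit's right deck; origin under its centre
- jar: a small jar, 52 mm wide and 60 mm high, loose on the unit's far left corner; origin under its centre
- cutter: a steel ring cutter, 52 mm wide and 35 mm high, loose on the unit's far right corner; origin under its centre
- bowl: a steel bowl, 140 mm wide and 60 mm high, loose on the table to the left; origin under its centre
- fork: a three-pronged dipping fork, 200 mm long, lying on the table to the right; origin on the table at the handle's front end
- mug: a white mug, 76 mm wide and 85 mm high, on the table to the right; origin under its centre

How it is judged (in metres and radians):
On the way, in this order (a step that is already met when the one before it is completed fails the run):
1. the panel is pushed shut (hinge below 0.035 rad) while the fastener is still unlocked (below 0.6 rad) (value of joint panel below 0.035 rad and value of joint fastener below 0.6 rad), for 0.2 s.
2. a fingertip in the slot, pressing on its side wall, turns the fastener (past 0.7 rad) with the panel shut (value of joint panel below 0.035 rad and value of joint fastener above 0.7 rad and (contact force between the fingers and slot_wall_a above 0.5 N or contact force between the fingers and slot_wall_b above 0.5 N)), for 0.02 s.
At the end, for the whole second after the job is handed in: The panel is shut (hinge below 0.035 rad), the fastener rests turned to its locked end (above 1.43 of 1.571 rad), and every loose thing is within 30 mm of where it stood (value of joint panel below 0.035 rad and value of joint fastener between 1.43 and 1.7 rad and velocity of joint fastener between -0.05 and 0.05 rad/s and distance of each of praline_a, praline_b, jar, cutter, bowl, fork, mug from where it was at the start of the episode below 0.03 m); the robot touches nothing.
It fails at once if the panel is lifted further open (hinge above 0.75 rad) (value of joint panel above 0.75 rad).
It fails at once if the fastener is turned (past 0.6 rad) while the panel is open (hinge above 0.06 rad) (value of joint fastener above 0.6 rad and value of joint panel above 0.06 rad).
It fails at once if a loose thing is lifted, carried or knocked more than 30 mm away (distance of any of praline_a, praline_b, jar, cutter, bowl, fork, mug from where it was at the start of the episode above 0.03 m).
It also fails if it takes over 58 s, if anything falls off the work surface, if the arm or the gripper's body presses on something with over 40 N, if the wrist force passes 120 N, or if a joint passes its speed limit or range.

## Working session

There is one attempt and no reset: what is moved stays moved. The work goes in short steps, Python scripts to look and compute and a shell command to move; the robot and the scene stay as the last step left them, time stands still between calls to the robot, and variables do not carry over. Pictures are saved under pics/ and viewed, and the job is handed in when it is done.

```bash
mkdir -p pics; python3 - <<'E'
from bench import status, eyes
import cv2, json
print(status.get_state())
for n in ["side","top","wrist"]:
    c=eyes.get_calibration(n); print(n,c)
    cv2.imwrite(f"pics/{n}0.png",eyes.camera(n)[:,:,::-1])
E
```

```text
{'clock': 0.0, 'joint_pos': array([-1.38880285,  0.38383475,  0.04381989,  1.59961289, -0.01788424,
        1.16121002, -0.04989319]), 'dq': array([-1.63844616e-04, -1.34988610e-04, -1.10618803e-04,  5.52670768e-05,
        6.19888602e-04, -3.37752713e-04, -1.69333777e-04]), 'joint_torque': array([-1.07771036e-04, -4.33485532e+01,  1.02433819e+00, -2.49509472e+01,
        1.04412320e-02,  1.14201658e-02, -2.25777796e-06]), 'tcp_pos': array([179.23864106, 623.79406426, 229.86909288]), 'tool_rot': array([ 0.70114496, -0.09864069,  0.09848457, -0.69926143]), 'contact_force': array([-0.693612  , -0.73705077, -0.11806445]), 'torque': array([ 0.03934605, -0.04173039, -0.06899446]), 'grip_width': 1.003501627970562}
side {'vfov': 57.587173527602495, 'cx': 320.7322420359398, 'cy': 238.96692241977215, 'world_from_camera': array([[ 9.70958286e-01,  1.61347088e-01, -1.76655381e-01,
         3.64973410e+02],
       [-2.38808270e-01,  6.98388207e-01, -6.74703284e-01,
        -7.09351536e+02],
       [ 1.45126248e-02,  6.97295511e-01,  7.16636836e-01,
         8.67918313e+02],
       [ 0.00000000e+
[... 257 characters left out ...]
     [-9.99682332e-01, -2.50142928e-02,  3.08541673e-03,
        -1.81369059e+00],
       [ 2.12532623e-03,  3.83178035e-02,  9.99263343e-01,
         1.54614117e+03],
       [ 0.00000000e+00,  0.00000000e+00,  0.00000000e+00,
         1.00000000e+00]])}
wrist {'vfov': 65.02469183168895, 'cx': 325.52495371953813, 'cy': 240.08335853877, 'world_from_camera': array([[ 2.75416218e-01, -9.20440374e-01, -2.77372357e-01,
         1.09558644e+02],
       [ 9.61324150e-01,  2.63301635e-01,  8.07968252e-02,
         6.44717794e+02],
       [-1.33606483e-03, -2.88897502e-01,  9.57359101e-01,
         3.71853312e+02],
       [ 0.00000000e+00,  0.00000000e+00,  0.00000000e+00,
         1.00000000e+00]])}
```

View pics/top0.png

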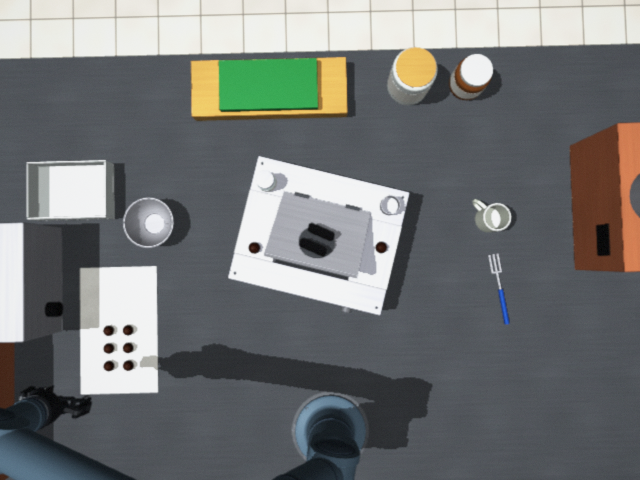

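View pics/side0.png

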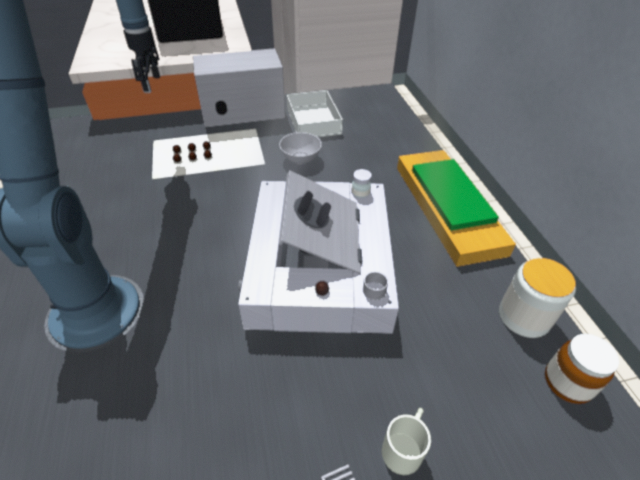

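View pics/wrist0.png

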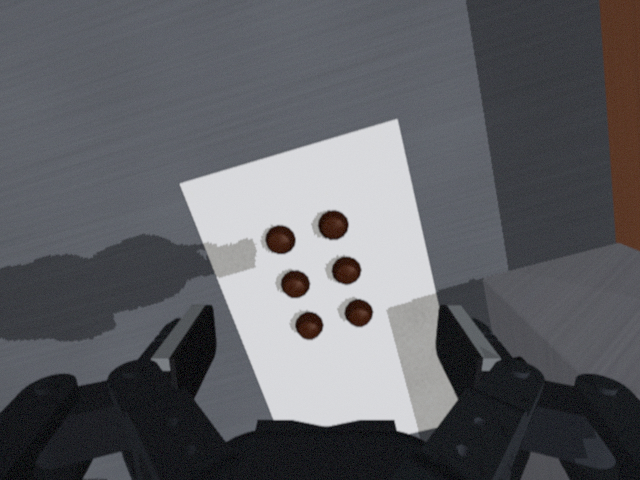

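```bash
cat > h.py <<'E'
import numpy as np, cv2
from bench import status, eyes
def ray(cal,u,v):
    f=240/np.tan(np.radians(cal['vfov'])/2)
    T=np.array(cal['world_from_camera'])
    d=T[:3,:3]@np.array([(u-cal['cx'])/f,-(v-cal['cy'])/f,-1]); return T[:3,3],d
def onz(cal,u,v,z):
    o,d=ray(cal,u,v); return o+d*(z-o[2])/d[2]
def proj(cal,p):
    f=240/np.tan(np.radians(cal['vfov'])/2)
    T=np.array(cal['world_from_camera']); q=T[:3,:3].T@(np.array(p)-T[:3,3])
    return np.array([cal['cx']+f*q[0]/-q[2], cal['cy']-f*q[1]/-q[2]])
E
python3 - <<'E'
from h import *
c=eyes.get_calibration('top')
im=cv2.imread('pics/top0.png')
hsv=cv2.cvtColor(im,cv2.COLOR_BGR2HSV)
m=((hsv[...,2]>195)&(hsv[...,1]<40)).astype(np.uint8)
m[:130]=0; m[:, :200]=0; m[:,450:]=0;m[340:]=0
m=cv2.morphologyEx(m,cv2.MORPH_OPEN,np.ones((3,3)))
cs,_=cv2.findContours(m,cv2.RETR_EXTERNAL,cv2.CHAIN_APPROX_NONE)
k=max(cs,key=cv2.contourArea); h=cv2.convexHull(k)
print(cv2.approxPolyDP(h,6,True)[:,0])
r=cv2.minAreaRect(h);print(r, cv2.boxPoints(r))
pts=[onz(c,*p,110)[:2] for p in k[:,0].astype(float)]
r=cv2.minAreaRect(np.array(pts,np.float32)); print(r); print(cv2.boxPoints(r))
cs_=eyes.get_calibration('side')
t=cv2.resize(im[140:330,215:430],None,fx=3,fy=3,interpolation=cv2.INTER_CUBIC);cv2.imwrite('pics/t1.png',t)
s=cv2.imread('pics/side0.png');cv2.imwrite('pics/s1.png',cv2.resize(s[160:340,230:410],None,fx=3.3,fy=3.3,interpolation=cv2.INTER_CUBIC))
E
```

```text
[[259 157]
 [408 193]
 [380 313]
 [229 277]]
((318.49102783203125, 234.93682861328125), (156.50953674316406, 125.75263214111328), 13.706963539123535) [[227.56601 277.4795 ]
 [257.36386 155.30826]
 [409.41605 192.39417]
 [379.6182  314.5654 ]]
((551.7220458984375, 16.521621704101562), (419.7573547363281, 337.9820861816406), 74.8848648071289)
[[ 333.84958 -142.03003]
 [ 660.1388  -230.16208]
 [ 769.5945   175.07327]
 [ 443.3053   263.20532]]
```

```bash
ls pics
```

```text
s1.png
side0.png
t1.png
top0.png
wrist0.png
```

View pics/t1.png

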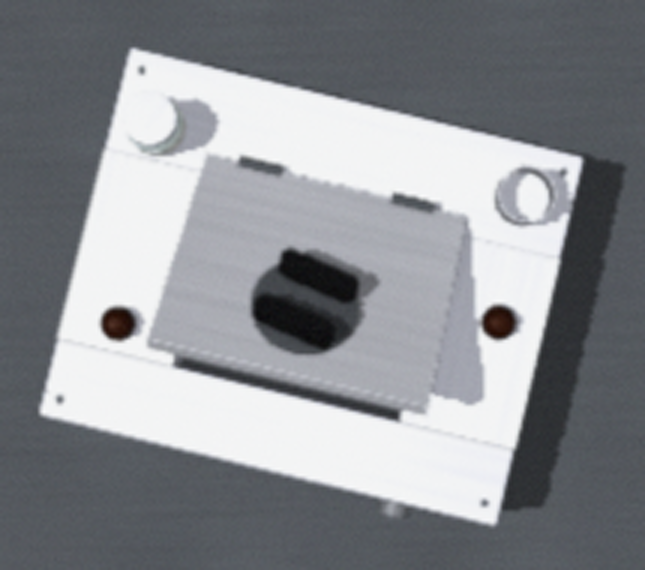

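View pics/s1.png

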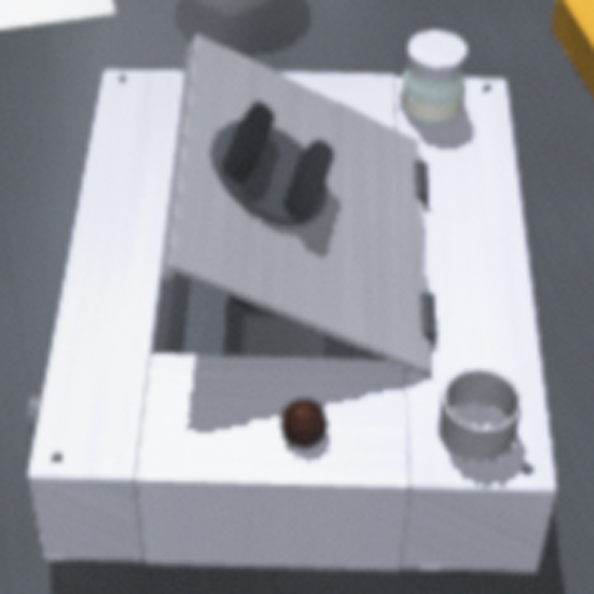

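```bash
cat >> h.py <<'E'
from scipy.spatial.transform import Rotation as Rn
YAW=np.radians(-15.1); C=np.array([551.7,16.5,0])
U=np.array([[np.cos(YAW),-np.sin(YAW),0],[np.sin(YAW),np.cos(YAW),0],[0,0,1]])
def w2u(p): return U.T@(np.array(p)-C)
def u2w(p): return U@np.array(p)+C
def pan(r,y,n,th): # along radius from hinge, y, height above underside
    return u2w([92-r*np.cos(th)+n*np.sin(th)*1, y, 110+r*np.sin(th)+n*np.cos(th)])
def tri(c1,p1,c2,p2):
    o1,d1=ray(c1,*p1);o2,d2=ray(c2,*p2)
    A=np.stack([d1,-d2],1);t=np.linalg.lstsq(A,o2-o1,rcond=None)[0]
    a,b=o1+t[0]*d1,o2+t[1]*d2; return (a+b)/2,np.linalg.norm(a-b)
def st():
    s=status.get_state();R=Rn.from_quat(s['tool_rot']).as_matrix()
    print('t %.2f tcp %s F %s T %s grip %.3f'%(s['clock'],s['tcp_pos'].round(1),s['contact_force'].round(1),s['torque'].round(2),s['grip_width']))
    print('tool y',R[:,1].round(3),'tool z yaw deg',np.degrees(np.arctan2(R[1,2],R[0,2])).round(1),'q',s['joint_pos'].round(2)); return s,R
E
python3 - <<'E'
from h import *
st()
ct=eyes.get_calibration('top');cs=eyes.get_calibration('side')
for a,b in [((264.3,255.7),(289.7,170.6)),((355.7,277.3),(282.1,241.2))]:
    p,e=tri(ct,a,cs,b); q=w2u(p); print('corner',p.round(),'unit',q.round(),e.round(1), 'th',np.arctan2(q[2]-110,92-q[0])-6/200, np.hypot(q[2]-110,92-q[0]))
for th in (.3,.4,.45,.5,.55): print(th,[proj(ct,pan(200,s*120,6,th)).round(1) for s in(1,-1)],[proj(cs,pan(200,s*120,6,th)).round(1) for s in(1,-1)])
# unit corner check
for sx,sy in((1,1),(1,-1),(-1,-1),(-1,1)): print(proj(ct,u2w([170*sx,210*sy,110])).round(1),proj(cs,u2w([170*sx,210*sy,110])).round(1))
E
```

```text
t 0.15 tcp [179.3 624.  230.1] F [ 0.4 -0.6 -0.1] T [ 0.02  0.01 -0.03] grip 0.997
tool y [-0.    -0.002 -1.   ] tool z yaw deg 74.0 q [-1.39  0.38  0.04  1.6  -0.02  1.16 -0.05]
corner [503. 150. 216.] unit [-82. 116. 216.] 9.6 th 0.515035729192656 203.59014655258753
corner [443. -75. 208.] unit [ -81. -117.  208.] 8.8 th 0.4857749417600663 198.96915596932135
0.3 [array([263.6, 259.4]), array([354.8, 281.6])] [array([282.5, 182.7]), array([273.1, 252.8])]
0.4 [array([263.5, 256.5]), array([355.9, 279. ])] [array([285.1, 176.9]), array([276.1, 247. ])]
0.45 [array([263.5, 254.8]), array([356.5, 277.5])] [array([286.7, 174. ]), array([277.9, 244.1])]
0.5 [array([263.6, 252.9]), array([357.1, 275.7])] [array([288.5, 171.2]), array([280. , 241.2])]
0.55 [array([263.7, 250.8]), array([357.8, 273.7])] [array([290.5, 168.5]), array([282.3, 238.5])]
[257.9 155.2] [382.6 183.3]
[409.2 191.8] [397.8 308.5]
[379.9 315. ] [236.4 304.2]
[227.3 277.8] [260.2 180.1]
```

```bash
python3 - <<'E'
from h import *
s,R=st()
for th in(.5,.4,.3,.2,.1,0): 
    p=pan(160,85,6,th); print(th,p.round(1))
print((pan(160,85,6,.5)-s['tcp_pos']).round(1))
E
```

```text
t 0.15 tcp [179.3 624.  230.1] F [ 0.4 -0.6 -0.1] T [ 0.02  0.01 -0.03] grip 0.997
tool y [-0.    -0.002 -1.   ] tool z yaw deg 74.0 q [-1.39  0.38  0.04  1.6  -0.02  1.16 -0.05]
0.5 [529.9 110.4 192. ]
0.4 [522.6 112.4 177.8]
0.3 [516.8 114.  163. ]
0.2 [512.4 115.1 147.7]
0.1 [509.5 115.9 131.9]
0 [508.2 116.3 116. ]
[ 350.6 -513.5  -38.2]
```

```bash
python3 -m inch '[[[0,0,0,1,0,0,0],[0,0.4,-0.7,1,0,0,0],[0,0.5,-0.9,1,0,0,0],[0,0.6,-0.9,0,0,0,0],[0,0.6,-1,0,0,0,0],[0,0.6,-1,0,0,0,0],[0,0.6,-1,0,0,0,0],[0,0.6,-1,0,0,0,0],[0,0.6,-1,0,0,0,0],[0,0.6,-1,0,0,0,0],[0,0.6,-1,0,0,0,0],[0,0.6,-1,0,0,0,0]]]' 20
```

```text
clock: 1.15
tcp_pos: [305.8, 413.4, 290.9]
tool_rot: [0.7, -0.099, 0.098, -0.7]
contact_force: [0.6, 0.9, -0.6]
grip_width: 0.002
```

```bash
python3 -m inch '[[[0,0.75,-1,0,0,0,0],[0,0.75,-1,0,0,0,0],[0,0.75,-1,0,0,0,0],[0,0.75,-1,0,0,0,0],[0,0.75,-1,0,0,0,0],[0,0.75,-1,0,0,0,0],[0,0.75,-1,0,0,0,0],[0,0.75,-1,0,0,0,0],[0,0.75,-1,0,0,0,0],[0,0.75,-1,0,0,0,0],[0,0.75,-1,0,0,0,0],[0,0.7,-1,0,0,0,0]]]' && python3 -m inch '[[[0,0.75,-1,0,0,0,0],[0,0.75,-1,0,0,0,0],[0,0.75,-1,0,0,0,0],[0,0,0,0,0,0,0]]]'; python3 - <<'E'
from h import *
st()
cv2.imwrite('pics/w2.png',eyes.camera('wrist')[:,:,::-1]);cv2.imwrite('pics/s2.png',cv2.resize(eyes.camera('side')[60:340,170:470,::-1],None,fx=2,fy=2))
E
```

```text
clock: 2.15
tcp_pos: [484.9, 173.5, 291.0]
tool_rot: [0.7, -0.099, 0.099, -0.7]
contact_force: [0.2, 0.2, 0.8]
grip_width: -0.001
clock: 2.48
tcp_pos: [532.0, 108.2, 291.4]
tool_rot: [0.701, -0.101, 0.103, -0.699]
contact_force: [0.1, 0.4, 0.1]
grip_width: -0.003
t 2.48 tcp [532.  108.2 291.4] F [0.1 0.4 0.1] T [-0.06  0.04 -0.1 ] grip -0.003
tool y [ 0.002 -0.004 -1.   ] tool z yaw deg 73.5 q [-0.75  0.13  0.52  1.81 -0.07  1.22  1.07]
```

View pics/w2.png

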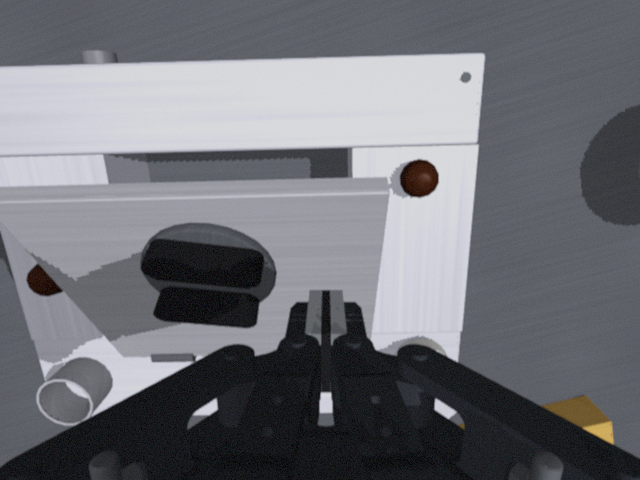

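View pics/s2.png

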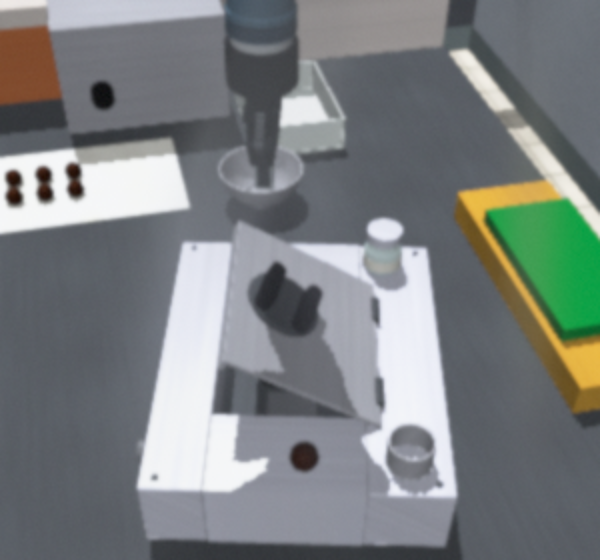

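```bash
python3 -m inch '[[[0,0,0,-1,0,0,0],[0,0,0,-1,0,0,0],[0,0,0,-1,0,0,0],[0,0,0,-1,0,0,0],[0,0,0,-0.5,0,0,0],[0,0,0,0,0,0,0]]]'; python3 -m inch '[[[0,-0.1,0,-0.3,0,0,0],[0,-0.1,0,-0.3,0,0,0],[0,-0.1,0,-0.3,0,0,0]]]'
```

```text
clock: 3.08
tcp_pos: [526.6, 115.9, 198.5]
tool_rot: [0.701, -0.1, 0.096, -0.7]
contact_force: [-0.2, 0.0, 0.1]
grip_width: 0.001
clock: 3.33
tcp_pos: [524.3, 115.5, 184.2]
tool_rot: [-0.7, 0.098, -0.099, 0.701]
contact_force: [-0.0, 0.1, 0.4]
grip_width: -0.003
```

```bash
python3 -m inch '[[[0,-0.15,0,-0.4,0,0,0],[0,-0.1,0,-0.4,0,0,0]]]'; python3 -m inch '[[[0,-0.1,0,-0.4,0,0,0],[0,-0.1,0,-0.4,0,0,0]]]';python3 -m inch '[[[0,-0.1,0,-0.4,0,0,0],[0,-0.1,0,-0.4,0,0,0]]]'
```

```text
clock: 3.5
tcp_pos: [518.6, 115.1, 167.3]
tool_rot: [-0.7, 0.098, -0.099, 0.701]
contact_force: [-0.8, 0.1, 1.0]
grip_width: -0.0
clock: 3.67
tcp_pos: [514.0, 114.7, 150.4]
tool_rot: [0.7, -0.099, 0.098, -0.7]
contact_force: [-0.3, 0.4, 0.3]
grip_width: -0.0
clock: 3.83
tcp_pos: [510.1, 114.5, 134.3]
tool_rot: [0.7, -0.099, 0.099, -0.7]
contact_force: [0.6, -0.3, 0.2]
grip_width: -0.001
```

```bash
python3 - <<'E'
from h import *
st()
cv2.imwrite('pics/w3.png',eyes.camera('wrist')[:,:,::-1]);cv2.imwrite('pics/s3.png',cv2.resize(eyes.camera('side')[60:340,170:470,::-1],None,fx=2,fy=2))
E
```

```text
t 3.83 tcp [510.1 114.5 134.3] F [ 0.6 -0.3  0.2] T [-0.06 -0.02  0.02] grip -0.001
tool y [-0. -0. -1.] tool z yaw deg 74.0 q [-0.73  0.28  0.49  2.01 -0.17  0.89  1.14]
```

View pics/s3.png

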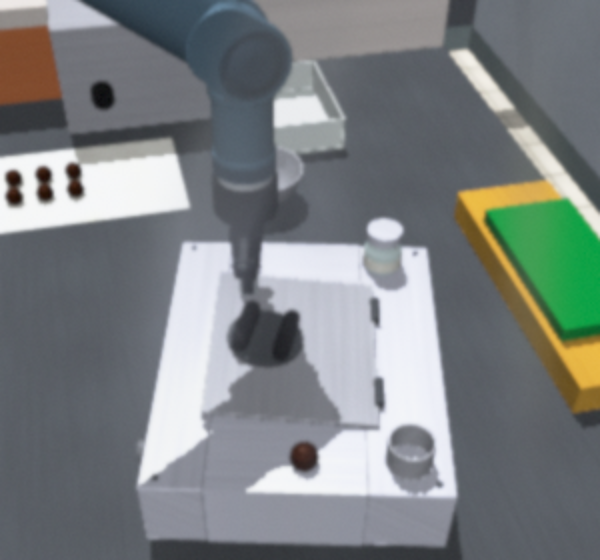

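View pics/w3.png

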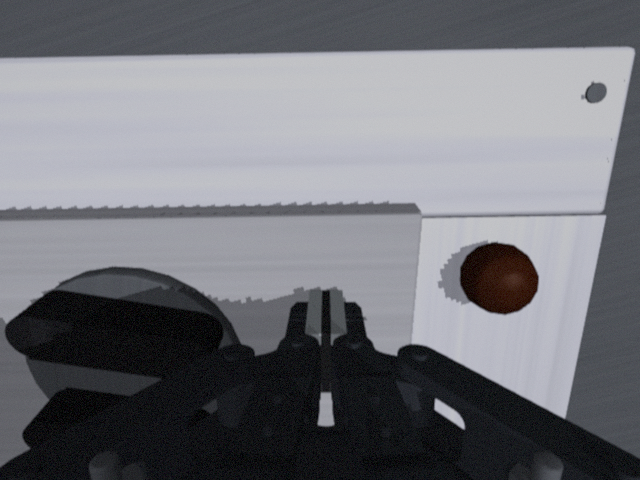

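```bash
python3 -m inch '[[[0,-0.05,0,-0.35,0,0,0],[0,0,0,-0.3,0,0,0]]]'; python3 -m inch '[[[0,0,0,-0.15,0,0,0],[0,0,0,0,0,0,0]]]';python3 -m inch '[[[0,0,0,-0.15,0,0,0],[0,0,0,0,0,0,0]]]'
```

```text
clock: 4.1
tcp_pos: [509.9, 114.8, 122.2]
tool_rot: [-0.7, 0.098, -0.099, 0.7]
contact_force: [0.7, -0.0, 1.0]
grip_width: -0.002
clock: 4.27
tcp_pos: [508.8, 114.5, 118.3]
tool_rot: [0.701, -0.099, 0.098, -0.7]
contact_force: [-0.4, -0.8, 0.1]
grip_width: -0.001
clock: 4.43
tcp_pos: [509.9, 114.8, 116.4]
tool_rot: [-0.7, 0.098, -0.099, 0.7]
contact_force: [-0.3, -0.7, 0.1]
grip_width: -0.003
```

```bash
python3 -m inch '[[[0,0,0,-0.1,0,0,0],[0,0,0,0,0,0,0]]]'; python3 -m inch '[[[0,0,0,-0.1,0,0,0],[0,0,0,0,0,0,0]]]';python3 -m inch '[[[0,0,0,-0.1,0,0,0],[0,0,0,0,0,0,0]]]'
```

```text
clock: 4.6
tcp_pos: [510.1, 114.8, 116.1]
tool_rot: [-0.7, 0.099, -0.099, 0.701]
contact_force: [-4.1, -0.8, 10.7]
grip_width: 0.0
clock: 4.77
tcp_pos: [510.1, 114.9, 116.0]
tool_rot: [-0.7, 0.099, -0.098, 0.701]
contact_force: [-6.8, -2.0, 21.1]
grip_width: 0.0
clock: 4.93
tcp_pos: [510.1, 114.9, 115.8]
tool_rot: [-0.699, 0.1, -0.098, 0.701]
contact_force: [-11.8, -2.9, 34.0]
grip_width: -0.003
```

```bash
python3 -m inch '[[[0,0,0,0.15,0,0,0],[0,0,0,0.5,0,0,0],[0,0,0,1,0,0,0],[0,0,0,1,0,0,0],[0,0,0,1,0,0,0],[0,0,0,1,0,0,0],[20,0.3,-1,1,0,0,0],[30,0.3,-1,1,0,0,0],[30,0.3,-1,0,0,0,0],[30,0.3,-1,0,0,0,0],[30,0,0,0,0,0,0],[30,0,0,0,0,0,0]]]'; python3 - <<'E'
from h import *
s,R=st()
print('fast',u2w([-45,0,124]))
c=eyes.get_calibration('wrist');print(np.array(c['world_from_camera']).round(3).tolist(),c['cx'],c['cy'])
cv2.imwrite('pics/w4.png',eyes.camera('wrist')[:,:,::-1]);cv2.imwrite('pics/s4.png',eyes.camera('side')[:,:,::-1]);cv2.imwrite('pics/t4.png',eyes.camera('top')[:,:,::-1])
cv2.imwrite('pics/s4b.png',cv2.resize(cv2.imread('pics/s4.png')[60:340,170:470],None,fx=2,fy=2))
print(proj(c,u2w([-45,0,142])))
E
```

```text
clock: 5.93
tcp_pos: [533.5, 33.2, 243.5]
tool_rot: [0.7, -0.1, 0.1, -0.7]
contact_force: [1.0, -0.6, -0.3]
grip_width: 0.353
t 5.93 tcp [533.5  33.2 243.5] F [ 1.  -0.6 -0.3] T [ 0.01  0.05 -0.01] grip 0.353
tool y [ 0. -0. -1.] tool z yaw deg 73.8 q [-0.66  0.16  0.57  1.89 -0.1   1.12  1.24]
fast [508.25373161  28.22270289 124.        ]
[[0.279, -0.919, -0.278, 463.788], [0.96, 0.267, 0.08, 53.979], [0.001, -0.289, 0.957, 385.324], [0.0, 0.0, 0.0, 1.0]] 325.52495371953813 240.08335853877
[306.3601176  205.78054236]
```

View pics/w4.png

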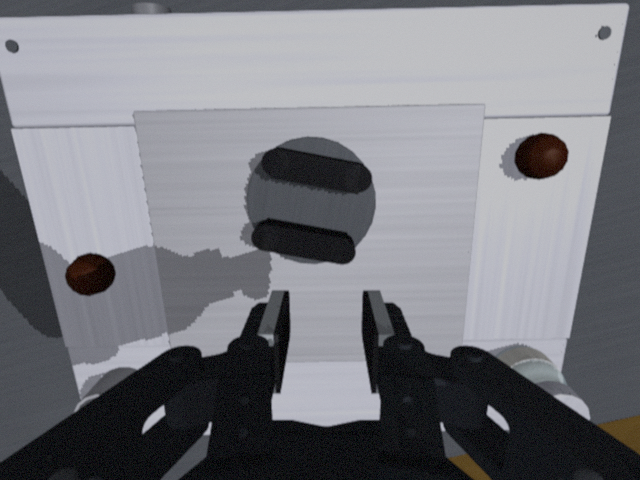

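View pics/s4b.png

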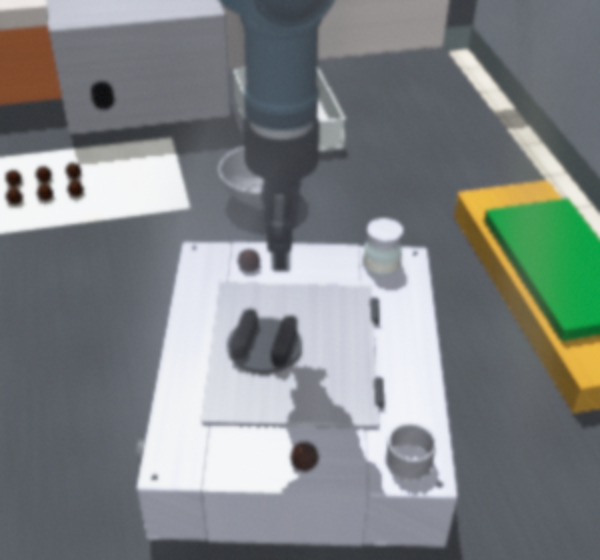

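```bash
cat >> h.py <<'E'
def jaws(fn,c,roi,z=142,thr=45):
    im=cv2.imread(fn); g=im.max(2); m=(g<thr).astype(np.uint8)
    x0,x1,y0,y1=roi; mm=np.zeros_like(m); mm[y0:y1,x0:x1]=m[y0:y1,x0:x1]
    mm=cv2.morphologyEx(mm,cv2.MORPH_OPEN,np.ones((3,3)))
    n,l,s,ce=cv2.connectedComponentsWithStats(mm)
    out=[]
    for i in np.argsort(-s[1:,4])[:2]+1:
        ys,xs=np.nonzero(l==i); P=np.array([onz(c,x,y,z)[:2] for x,y in zip(xs,ys)],np.float32)
        r=cv2.minAreaRect(P); b=cv2.boxPoints(r); e=[b[1]-b[0],b[2]-b[1]]; e=max(e,key=np.linalg.norm)
        a=np.degrees(np.arctan2(e[1],e[0]))%180
        print('jaw px',s[i].tolist(),'c',np.array(r[0]).round(1),'size',np.array(r[1]).round(1),'yaw',a.round(1)); out.append((r,a))
    return out
E
python3 - <<'E'
from h import *
c=eyes.get_calibration('wrist')
o=jaws('pics/w4.png',c,(225,400,120,280))
# flange: gray mid
im=cv2.imread('pics/w4.png').max(2)
print(im[205,260:370:20], im[120,300], im[300,320],im[165,300],im[240,300])
m=((im<125)).astype(np.uint8); mm=np.zeros_like(m); mm[125:275,235:390]=m[125:275,235:390]
mm[:, :]=cv2.morphologyEx(mm,cv2.MORPH_OPEN,np.ones((5,5)))
cs,_=cv2.findContours(mm,cv2.RETR_EXTERNAL,cv2.CHAIN_APPROX_NONE); k=max(cs,key=cv2.contourArea)
P=np.array([onz(c,*p,124)[:2] for p in k[:,0].astype(float)],np.float32)
print(cv2.minEnclosingCircle(P),cv2.fitEllipse(P))
# panel front corners z=116 & hinge side
a,b=onz(c,136,111,116),onz(c,484,104,116); print('front corners',a.round(1),b.round(1),np.linalg.norm(a-b), 'mid+65 along x')
d=(a-b)/np.linalg.norm(a-b); 
d=np.array([b[0]-a[0],b[1]-a[1]]);d/=np.linalg.norm(d); nx=np.array([d[1],-d[0]]); print('yaw y',np.degrees(np.arctan2(d[1],d[0])),'fastener est',(a[:2]+b[:2])/2+65*nx)
E
```

```text
jaw px [261, 148, 110, 45, 3191] c [487.3  43.9] size [70.7 20. ] yaw 63.6
jaw px [252, 219, 103, 44, 3092] c [530.1  22.8] size [69.9 22.8] yaw 63.5
[87 89 89 89 87 85] 175 173 28 32
((520.3363647460938, 20.009828567504883), 61.78396987915039) ((512.9301147460938, 26.804054260253906), (89.57842254638672, 111.03768157958984), 28.505386352539062)
front corners [418.4 -63.4 116. ] [478.3 163.5 116. ] 234.6484480611598 mid+65 along x
yaw y 75.22492365288333 fastener est [511.18513371  33.51030321]
```

```bash
python3 - <<'E'
from h import *
c=eyes.get_calibration('wrist')
for p in [(246,201),(375.5,200),(312,137),(312,264)]: print(onz(c,*p,124).round(1))
# corner jaw tops eyeball: zoom
im=cv2.imread('pics/w4.png')
cv2.imwrite('pics/w4z.png',cv2.resize(im[120:280,230:395],None,fx=4,fy=3.7,interpolation=cv2.INTER_CUBIC))
cv2.imwrite('pics/w4z.png',cv2.resize(cv2.convertScaleAbs(im[125:275,230:390],alpha=2),None,fx=4,fy=4,interpolation=cv2.INTER_CUBIC))
E
```

```text
[495.9 -10.3 124. ]
[520.1  77.2 124. ]
[467.   46.5 124. ]
[553.7  20.9 124. ]
```

View pics/w4z.png

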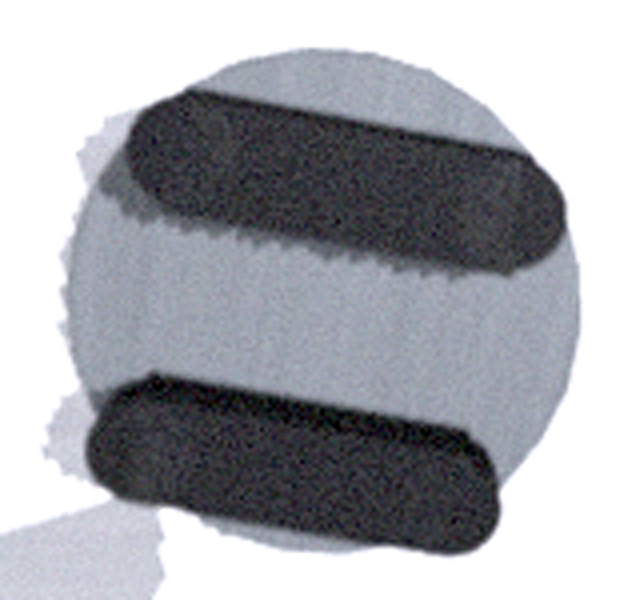

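```bash
python3 -m inch '[[[24,-0.6,0,-1,0,0,-1],[24,-0.6,0,-1,0,0,-1],[24,0,0,-1,0,0,0],[24,0,0,0,0,0,0],[24,0,0,0,0,0,0]]]'; python3 - <<'E'
from h import *
s,R=st()
c=eyes.get_calibration('wrist')
cv2.imwrite('pics/w5.png',eyes.camera('wrist')[:,:,::-1]);cv2.imwrite('pics/s5.png',eyes.camera('side')[:,:,::-1])
cv2.imwrite('pics/s5b.png',cv2.resize(cv2.imread('pics/s5.png')[140:300,230:390],None,fx=3.6,fy=3.6))
E
```

```text
clock: 6.5
tcp_pos: [508.3, 35.9, 182.3]
tool_rot: [0.69, -0.159, 0.157, -0.689]
contact_force: [0.4, 0.1, -0.2]
grip_width: 0.278
t 6.50 tcp [508.3  35.9 182.3] F [ 0.4  0.1 -0.2] T [-0.01  0.01  0.01] grip 0.278
tool y [-0.003 -0.001 -1.   ] tool z yaw deg 64.1 q [-0.67  0.19  0.58  2.   -0.12  0.99  1.08]
```

View pics/w5.png

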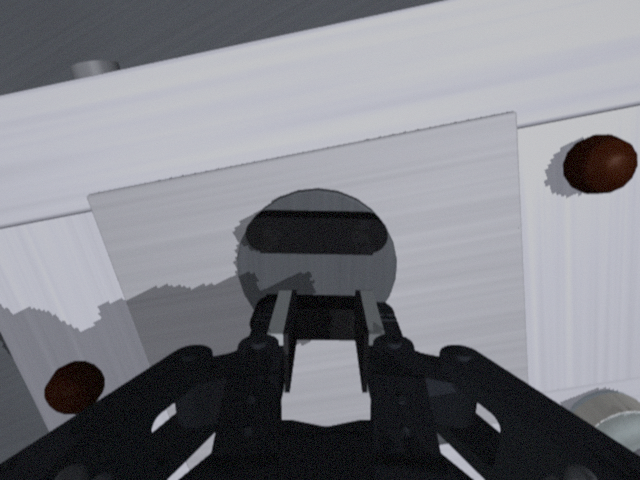

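View pics/s5b.png

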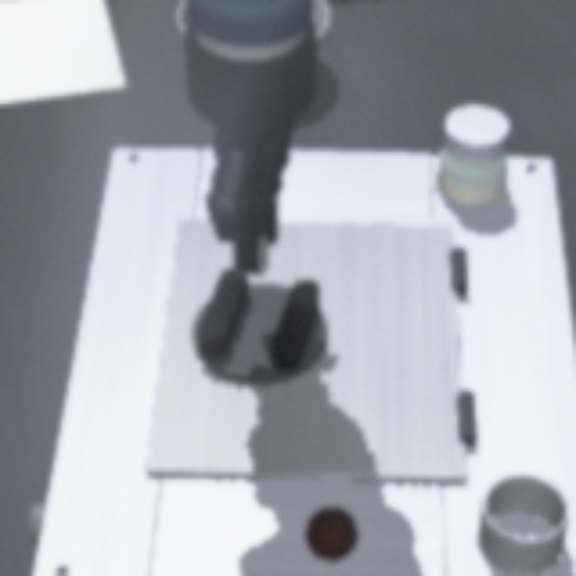

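```bash
python3 - <<'E'
from h import *
c=eyes.get_calibration('wrist')
T=np.array(c['world_from_camera'])
a,b=onz(c,235.5,262,124),onz(c,397,262,124);print(a.round(1),b.round(1),np.linalg.norm(a-b),((a+b)/2).round(1))
top=onz(c,317,189,124); far=np.array([np.sin(np.radians(64.1)),-np.cos(np.radians(64.1))]); print('top',top.round(1),'centre via top',top[:2]+46*far)
# jaw a: outer edge px (317,212), inner top edge (y~253 = floor/ top?) 
for y in (211,254): print(onz(c,317,y,142)[:2].round(1))
# tcp expected pixel
s=status.get_state();print(s['tcp_pos'],proj(c,s['tcp_pos']))
E
```

```text
[489.7 -10.4 124. ] [530.   72.5 124. ] 92.20183207247496 [509.9  31.1 124. ]
top [472.5  49.9 124. ] centre via top [513.91356709  29.8536423 ]
[480.   46.7]
[500.3  36.6]
[510.60881005  35.59288701 184.38932044] [323.76546739 309.1756918 ]
```

```bash
python3 -m inch '[[[24,0,0,0,0,0,0],[24,0,0,0,0,0,0],[24,0,0,0,0,0,0]]]';python3 - <<'E'
from h import *
for k in range(3):
    s=status.get_state();c=eyes.get_calibration('wrist');im=eyes.camera('wrist')
    print(s['tcp_pos'].round(1),np.array(c['world_from_camera'])[:3,3].round(1))
    cv2.imwrite(f'pics/w6_{k}.png',im[:,:,::-1])
    g=im.max(2).astype(int)
    print([ (i,g[i,317]) for i in range(180,275,1) if abs(g[i+1,317]-g[i-1,317])>18])
    print([ (i,g[262,i]) for i in range(220,410,1) if abs(g[262,i+1]-g[262,i-1])>18])
    R=Rn.from_quat(s['tool_rot']).as_matrix(); zz=R[:2,2]; far=np.array([zz[1],-zz[0]])
    for y in (254,): print('axis via jaw',onz(c,317,y,142)[:2]+15.5*far-s['tcp_pos'][:2], 'across err',far@(onz(c,317,y,142)[:2]+15.5*far-s['tcp_pos'][:2]))
E
```

```text
clock: 6.85
tcp_pos: [510.5, 34.9, 184.3]
tool_rot: [-0.689, 0.159, -0.16, 0.689]
contact_force: [0.0, -0.5, 0.2]
grip_width: 0.282
[510.5  34.9 184.3] [445.   67.2 326. ]
[(181, np.int64(178)), (182, np.int64(154)), (183, np.int64(94)), (185, np.int64(88)), (204, np.int64(84)), (205, np.int64(65)), (206, np.int64(38)), (207, np.int64(4)), (226, np.int64(29)), (247, np.int64(40)), (248, np.int64(67)), (249, np.int64(90))]
[(235, np.int64(166)), (236, np.int64(135)), (237, np.int64(105)), (238, np.int64(86)), (394, np.int64(94)), (395, np.int64(130)), (396, np.int64(178))]
axis via jaw [ 3.60628025 -5.72128736] across err 5.750882299107343
[510.2  34.8 184.1] [444.8  67.2 325.8]
[(181, np.int64(180)), (182, np.int64(162)), (183, np.int64(113)), (184, np.int64(70)), (185, np.int64(79)), (186, np.int64(91)), (204, np.int64(95)), (205, np.int64(75)), (206, np.int64(38)), (208, np.int64(24)), (212, np.int64(19)), (247, np.int64(32)), (248, np.int64(52)), (249, np.int64(78))]
[(235, np.int64(166)), (236, np.int64(134)), (237, np.int64(109)), (238, np.int64(87)), (394, np.int64(91)), (395, np.int64(107)), (396, np.int64(155)), (397, np.int64(179))]
axis via jaw [ 3.52901024 -5.68436988] across err 5.665470235402841
[510.   34.7 183.9] [444.6  67.1 325.7]
[(182, np.int64(180)), (183, np.int64(154)), (184, np.int64(94)), (186, np.int64(86)), (205, np.int64(79)), (206, np.int64(56)), (207, np.int64(25)), (247, np.int64(27)), (248, np.int64(51)), (249, np.int64(73))]
[(235, np.int64(168)), (236, np.int64(136)), (237, np.int64(111)), (238, np.int64(87)), (395, np.int64(93)), (396, np.int64(132)), (397, np.int64(175))]
axis via jaw [ 3.43478824 -5.6587359 ] across err 5.569962771022439
```

```bash
python3 -m inch '[[[24,0.05,-0.18,-0.8,0,0,0],[24,0,0,-0.8,0,0,0],[24,0,0,0,0,0,0],[24,0,0,0,0,0,0]]]'; python3 -m inch '[[[24,0,0,-0.25,0,0,0],[24,0,0,-0.25,0,0,0],[24,0,0,0,0,0,0]]]'; python3 - <<'E'
from h import *
s,R=st()
cv2.imwrite('pics/w7.png',eyes.camera('wrist')[:,:,::-1]);cv2.imwrite('pics/s7.png',eyes.camera('side')[:,:,::-1])
cv2.imwrite('pics/s7b.png',cv2.resize(cv2.imread('pics/s7.png')[180:290,250:360],None,fx=5,fy=5,interpolation=cv2.INTER_CUBIC))
E
```

```text
clock: 7.33
tcp_pos: [509.6, 30.9, 150.7]
tool_rot: [0.689, -0.16, 0.159, -0.688]
contact_force: [0.5, 0.5, 0.6]
grip_width: 0.283
clock: 7.58
tcp_pos: [510.2, 31.3, 140.9]
tool_rot: [0.689, -0.159, 0.159, -0.689]
contact_force: [0.0, 0.3, -0.5]
grip_width: 0.282
t 7.58 tcp [510.2  31.3 140.9] F [ 0.   0.3 -0.5] T [-0.05 -0.01  0.03] grip 0.282
tool y [-0.001 -0.    -1.   ] tool z yaw deg 64.0 q [-0.64  0.25  0.57  2.03 -0.17  0.9   1.13]
```

View pics/w7.png

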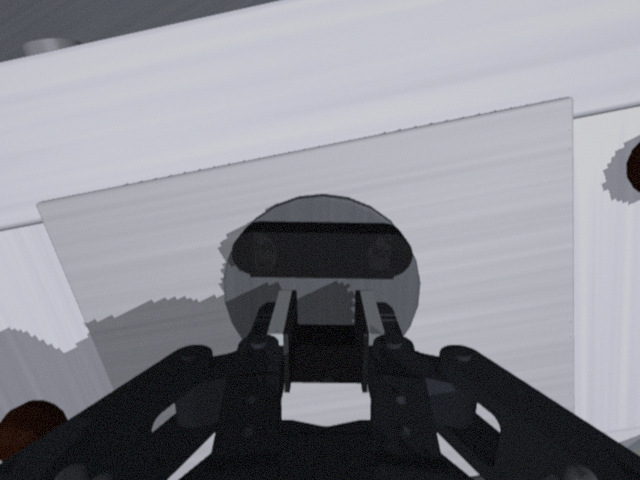

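View pics/s7b.png

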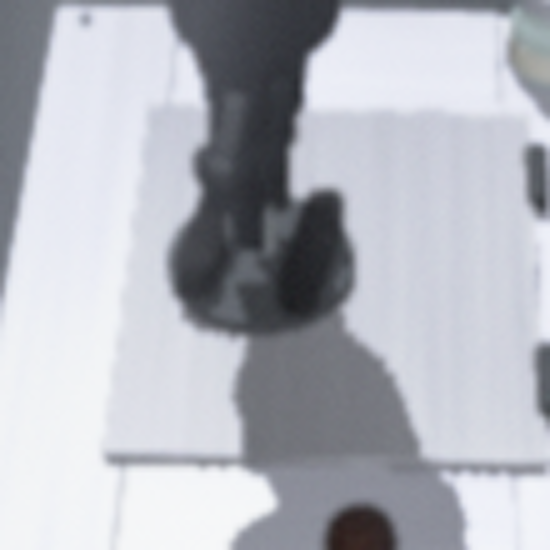

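```bash
python3 -m inch '[[[24,0.05,0,-0.2,0,0,0],[24,0,0,0,0,0,0]]]'; python3 -m inch '[[[24,0,0,-0.2,0,0,0],[24,0,0,0,0,0,0]]]';python3 -m inch '[[[24,0,0,-0.15,0,0,0],[24,0,0,0,0,0,0],[24,0,0,0,0,0,0]]]'; python3 - <<'E'
from h import *
s,R=st()
cv2.imwrite('pics/s8.png',eyes.camera('side')[:,:,::-1])
cv2.imwrite('pics/s8b.png',cv2.resize(cv2.imread('pics/s8.png')[180:290,250:360],None,fx=5,fy=5,interpolation=cv2.INTER_CUBIC))
E
```

```text
clock: 7.85
tcp_pos: [511.5, 31.2, 137.0]
tool_rot: [0.689, -0.159, 0.159, -0.689]
contact_force: [-0.6, -0.6, 0.5]
grip_width: 0.28
clock: 8.02
tcp_pos: [511.1, 31.1, 132.7]
tool_rot: [0.689, -0.16, 0.159, -0.689]
contact_force: [0.3, -0.5, 0.3]
grip_width: 0.28
clock: 8.27
tcp_pos: [511.3, 31.1, 130.0]
tool_rot: [0.689, -0.159, 0.159, -0.689]
contact_force: [0.4, 0.5, 0.2]
grip_width: 0.28
t 8.27 tcp [511.3  31.1 130. ] F [0.4 0.5 0.2] T [-0.    0.01  0.02] grip 0.280
tool y [-0.001 -0.    -1.   ] tool z yaw deg 64.0 q [-0.64  0.27  0.56  2.04 -0.19  0.88  1.14]
```

View pics/s8b.png

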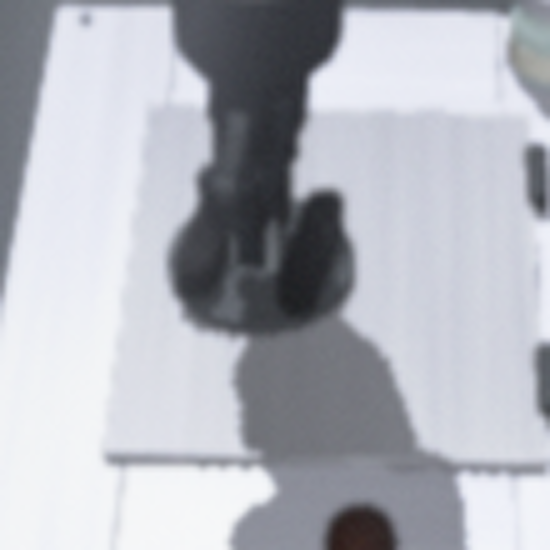

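```bash
python3 -m inch '[[[24,0,0,-0.1,0,0,-0.6],[24,0,0,0,0,0,-0.6],[24,0,0,0,0,0,-0.6],[24,0,0,0,0,0,-0.6],[24,0,0,0,0,0,0]]]'; python3 - <<'E'
from h import *
st()
E
python3 -m inch '[[[24,0,0,0,0,0,-0.6],[24,0,0,0,0,0,-0.6],[24,0,0,0,0,0,-0.6],[24,0,0,0,0,0,0]]]'; python3 - <<'E'
from h import *
st()
E
```

```text
clock: 8.73
tcp_pos: [511.6, 31.2, 128.4]
tool_rot: [-0.668, 0.231, -0.231, 0.668]
contact_force: [-0.3, -0.3, 0.5]
grip_width: 0.275
t 8.73 tcp [511.6  31.2 128.4] F [-0.3 -0.3  0.5] T [-0.02  0.01 -0.01] grip 0.275
tool y [ 0. -0. -1.] tool z yaw deg 51.9 q [-0.67  0.28  0.6   2.04 -0.21  0.88  0.95]
clock: 9.07
tcp_pos: [511.5, 31.5, 128.4]
tool_rot: [-0.648, 0.282, -0.282, 0.649]
contact_force: [-0.9, 0.1, 0.1]
grip_width: 0.281
t 9.07 tcp [511.5  31.5 128.4] F [-0.9  0.1  0.1] T [0.12 0.08 0.11] grip 0.281
tool y [-0.  0. -1.] tool z yaw deg 43.0 q [-0.69  0.29  0.63  2.04 -0.22  0.88  0.81]
```

```bash
for i in 1; do python3 -m inch '[[[24,0,0,0,0,0,-0.6],[24,0,0,0,0,0,-0.6],[24,0,0,0,0,0,-0.6],[24,0,0,0,0,0,-0.6],[24,0,0,0,0,0,-0.6],[24,0,0,0,0,0,-0.6],[24,0,0,0,0,0,0]]]'; done; python3 - <<'E'
from h import *
st()
cv2.imwrite('pics/w9.png',eyes.camera('wrist')[:,:,::-1]);cv2.imwrite('pics/s9.png',eyes.camera('side')[:,:,::-1])
cv2.imwrite('pics/s9b.png',cv2.resize(cv2.imread('pics/s9.png')[180:290,250:360],None,fx=5,fy=5,interpolation=cv2.INTER_CUBIC))
E
```

```text
clock: 9.65
tcp_pos: [512.1, 31.0, 128.4]
tool_rot: [-0.596, 0.379, -0.38, 0.597]
contact_force: [1.2, -0.3, -1.0]
grip_width: 0.281
t 9.65 tcp [512.1  31.  128.4] F [ 1.2 -0.3 -1. ] T [-0.03 -0.18  0.08] grip 0.281
tool y [ 0.001 -0.    -1.   ] tool z yaw deg 25.1 q [-0.74  0.3   0.69  2.04 -0.24  0.88  0.52]
```

View pics/w9.png

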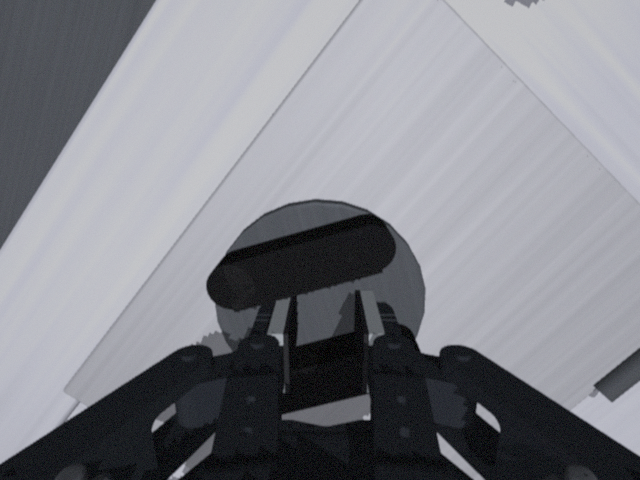

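```bash
python3 -m inch '[[[24,0,0,0,0,0,-0.6],[24,0,0,0,0,0,-0.6],[24,0,0,0,0,0,-0.6],[24,0,0,0,0,0,-0.6],[24,0,0,0,0,0,-0.6],[24,0,0,0,0,0,-0.6],[24,0,0,0,0,0,0]]]';python3 -m inch '[[[24,0,0,0,0,0,-0.6],[24,0,0,0,0,0,-0.6],[24,0,0,0,0,0,-0.6],[24,0,0,0,0,0,-0.6],[24,0,0,0,0,0,-0.6],[24,0,0,0,0,0,-0.6],[24,0,0,0,0,0,0]]]'; python3 - <<'E'
from h import *
st()
E
```

```text
clock: 10.33
tcp_pos: [512.4, 30.3, 128.5]
tool_rot: [-0.529, 0.468, -0.469, 0.53]
contact_force: [1.9, -1.6, -1.3]
grip_width: 0.282
clock: 10.92
tcp_pos: [512.5, 29.6, 128.5]
tool_rot: [0.45, -0.544, 0.547, -0.45]
contact_force: [3.3, -3.9, -2.1]
grip_width: 0.283
t 10.92 tcp [512.5  29.6 128.5] F [ 3.3 -3.9 -2.1] T [-0.79 -0.67  0.08] grip 0.283
tool y [ 0.002 -0.002 -1.   ] tool z yaw deg -11.0 q [-0.85  0.33  0.82  2.05 -0.3   0.89 -0.05]
```

```bash
python3 -m inch '[[[24,0.05,-0.05,0,0,0,-0.5],[24,0,0,0,0,0,-0.5],[24,0,0,0,0,0,-0.5],[24,0,0,0,0,0,-0.5],[24,0,0,0,0,0,0]]]'; python3 - <<'E'
from h import *
st()
E
python3 -m inch '[[[24,0,0,0,0,0,-0.5],[24,0,0,0,0,0,-0.5],[24,0,0,0,0,0,0]]]'; python3 - <<'E'
from h import *
st()
cv2.imwrite('pics/w10.png',eyes.camera('wrist')[:,:,::-1])
E
```

```text
clock: 11.33
tcp_pos: [512.5, 29.2, 128.4]
tool_rot: [0.401, -0.582, 0.583, -0.401]
contact_force: [1.5, -2.1, -0.4]
grip_width: 0.281
t 11.33 tcp [512.5  29.2 128.4] F [ 1.5 -2.1 -0.4] T [-0.71 -0.19  0.11] grip 0.281
tool y [-0.    -0.001 -1.   ] tool z yaw deg -20.9 q [-0.87  0.34  0.86  2.04 -0.33  0.9  -0.21]
clock: 11.58
tcp_pos: [512.5, 29.0, 128.4]
tool_rot: [0.375, -0.599, 0.6, -0.375]
contact_force: [0.5, -4.4, 1.2]
grip_width: 0.281
t 11.58 tcp [512.5  29.  128.4] F [ 0.5 -4.4  1.2] T [-0.9  -0.24  0.08] grip 0.281
tool y [ 0.    -0.001 -1.   ] tool z yaw deg -25.9 q [-0.89  0.35  0.87  2.05 -0.34  0.9  -0.28]
```

View pics/w10.png

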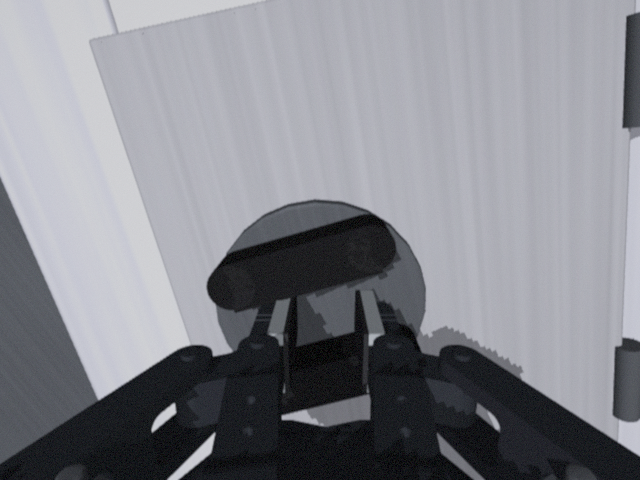

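```bash
python3 -m inch '[[[24,0,-0.05,0,0,0,-0.5],[24,0,0,0,0,0,0]]]'; python3 - <<'E'
from h import *
st()
E
python3 -m inch '[[[24,0,0,0,0,0,-0.5],[24,0,0,0,0,0,0]]]'; python3 - <<'E'
from h import *
st()
E
python3 -m inch '[[[24,0,0,0,0,0,-0.5],[24,0,0,0,0,0,0]]]'; python3 - <<'E'
from h import *
st()
E
```

```text
clock: 11.8
tcp_pos: [512.5, 28.9, 128.4]
tool_rot: [-0.362, 0.608, -0.607, 0.362]
contact_force: [0.4, -3.3, 1.6]
grip_width: 0.279
t 11.80 tcp [512.5  28.9 128.4] F [ 0.4 -3.3  1.6] T [-0.73 -0.14  0.05] grip 0.279
tool y [-0. -0. -1.] tool z yaw deg -28.4 q [-0.9   0.35  0.88  2.05 -0.34  0.9  -0.32]
clock: 11.97
tcp_pos: [512.5, 28.8, 128.4]
tool_rot: [0.349, -0.615, 0.615, -0.348]
contact_force: [0.3, -4.1, 1.7]
grip_width: 0.278
t 11.97 tcp [512.5  28.8 128.4] F [ 0.3 -4.1  1.7] T [-0.77 -0.14  0.13] grip 0.278
tool y [-0. -0. -1.] tool z yaw deg -30.9 q [-0.9   0.35  0.89  2.05 -0.35  0.9  -0.36]
clock: 12.13
tcp_pos: [512.3, 28.8, 128.4]
tool_rot: [0.336, -0.622, 0.622, -0.335]
contact_force: [-0.2, -3.9, 3.0]
grip_width: 0.282
t 12.13 tcp [512.3  28.8 128.4] F [-0.2 -3.9  3. ] T [-0.95  0.05  0.59] grip 0.282
tool y [-0.001 -0.001 -1.   ] tool z yaw deg -33.3 q [-0.91  0.36  0.9   2.05 -0.36  0.9  -0.39]
```

Torque jumped to 0.59 N·m: at the stop. One more small turn to confirm.

```bash
python3 -m inch '[[[24,0,0,0,0,0,-0.3],[24,0,0,0,0,0,0],[24,0,0,0,0,0,0]]]'; python3 - <<'E'
from h import *
st()
cv2.imwrite('pics/w11.png',eyes.camera('wrist')[:,:,::-1])
E
```

```text
clock: 12.38
tcp_pos: [512.1, 28.8, 128.4]
tool_rot: [0.328, -0.627, 0.627, -0.327]
contact_force: [-2.1, -3.4, 4.7]
grip_width: 0.279
t 12.38 tcp [512.1  28.8 128.4] F [-2.1 -3.4  4.7] T [-1.09  0.33  1.03] grip 0.279
tool y [-0.001 -0.001 -1.   ] tool z yaw deg -34.8 q [-0.92  0.36  0.91  2.05 -0.36  0.9  -0.42]
```

View pics/w11.png

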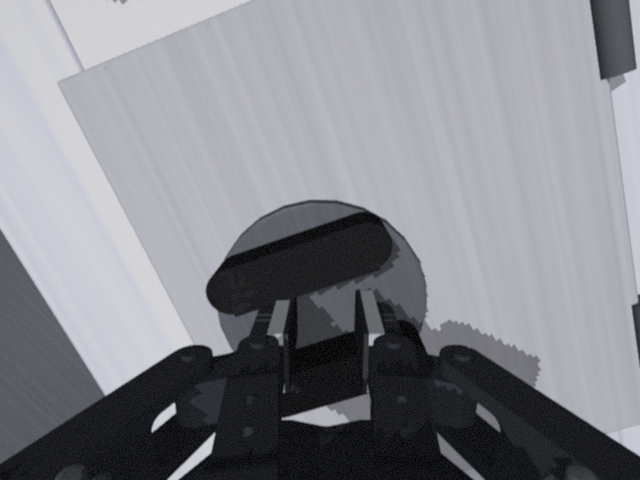

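```bash
python3 -m inch '[[[24,0,0,0,0,0,0.6],[24,0,0,0,0,0,0.6],[24,0,0,0,0,0,0.6],[24,0,0,0,0,0,0]]]'; python3 - <<'E'
from h import *
st()
E
python3 -m inch '[[[24,0,0,0.3,0,0,0],[24,0,0,0.5,0,0,0],[24,0,0,1,0,0,0],[24,0,0,1,0,0,0],[24,0,0,1,0,0,0],[24,0,0,1,0,0,0],[24,0,0,1,0,0,0],[24,0,0,1,0,0,0],[24,0,0,0,0,0,0],[24,0,0,0,0,0,0]]]'; python3 - <<'E'
from h import *
st(); c=eyes.get_calibration('wrist')
for n in('wrist','side','top'): cv2.imwrite(f'pics/f_{n}.png',eyes.camera(n)[:,:,::-1])
np.save('fc.npy',c,allow_pickle=True)
E
```

```text
clock: 12.77
tcp_pos: [512.4, 30.1, 128.0]
tool_rot: [-0.374, 0.601, -0.599, 0.375]
contact_force: [0.9, -1.4, 0.3]
grip_width: 0.283
t 12.77 tcp [512.4  30.1 128. ] F [ 0.9 -1.4  0.3] T [-0.39 -0.07  0.04] grip 0.283
tool y [ 0.     0.002 -1.   ] tool z yaw deg -26.1 q [-0.89  0.35  0.87  2.05 -0.34  0.9  -0.28]
clock: 13.6
tcp_pos: [513.3, 30.2, 266.0]
tool_rot: [-0.373, 0.6, -0.599, 0.376]
contact_force: [-0.4, 0.9, 0.5]
grip_width: 0.278
t 13.60 tcp [513.3  30.2 266. ] F [-0.4  0.9  0.5] T [ 0.01  0.05 -0.  ] grip 0.278
tool y [ 0.003  0.003 -1.   ] tool z yaw deg -26.0 q [-1.04  0.11  0.98  1.92 -0.11  1.16 -0.48]
```

View pics/f_wrist.png

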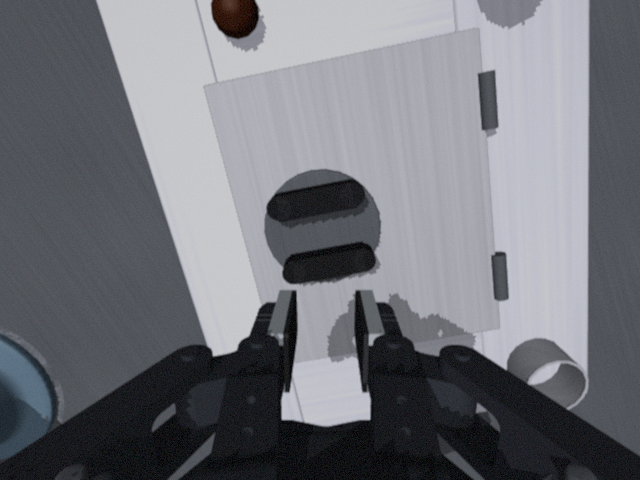

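View pics/f_side.png

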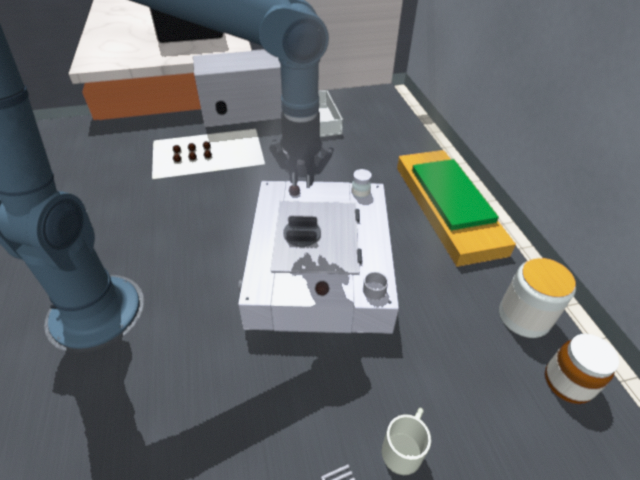

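```bash
python3 - <<'E'
from h import *
c=np.load('fc.npy',allow_pickle=True).item()
jaws('pics/f_wrist.png',c,(255,390,165,288))
a,b=onz(c,205,87,116),onz(c,479,28,116); print('panel side edge yaw',np.degrees(np.arctan2(*(b-a)[[1,0]])))
E
```

```text
jaw px [268, 180, 97, 42, 2599] c [518.1  55. ] size [20.9 70.2] yaw 165.1
jaw px [283, 242, 92, 41, 2549] c [505.4   8.3] size [24.  69.7] yaw 165.2
panel side edge yaw -14.842848881244473
```

```bash
python3 - <<'E'
from bench import ticket, status
print(status.get_state()['dq'].round(4)); print(ticket.hand_in())
E
```

```text
[ 0.0057  0.0114 -0.0036  0.0064  0.0055 -0.0024  0.0013]
the job is handed in; nothing more can be done
None
```

I shut the panel and turned its fastener clockwise to the locked stop, then handed the job in at about 13.8 s of the 58 s allowed. The hand-in reports no verdict.

- **Panel:** I pressed it down with the closed fingertips at the left of the plate. The fingertip stopped at z ≈ 116 mm, the height of the shut panel's upper face, with the force rising to 34 N.
- **Fastener:** With both fingertips in the slot I turned it until the torque rose to about 1 N·m. I then backed the fingers off and lifted clear.
- **Last checks:** In the final wrist picture the slot lies at −14.8° and the panel's side edge at −14.8°, so the fastener is within about 1° of fully locked. The panel looks flat and the force reading after lifting was about zero.
- **Loose things:** They appear in their original places in the final wrist and side pictures. I judged this by eye and did not measure it, and I saved the final top picture without viewing it, so the bowl and fork were not fully checked.
- **Disagreements:** My position estimates for the fastener's axis differed by up to about 5 mm. That was mostly because some pictures were paired with a camera pose read while the arm was still settling, and I re-measured before going into the slot. A sideways force of about 5 N built up during the turn, so I shifted the tool by about 1–2 mm.

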